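# Put the red filter away in the stall's drawer

## Task

Put the red glass filter away: lay it flat in the open drawer of the small wooden chest, then slide the drawer fully shut. It is glass, so set it down rather than dropping it and do not slam the drawer. Leave everything else on the plank where it is.

Things in the scene. Friction and masses are not known exactly. Their poses are not given: they have to be found in the camera images.
- red_filter: the filter to put away: a flat disc, red glass in a black rim, diameter 56 mm, 12 mm thick, 60 g, lying flat on the plank; origin at the centre of its underside, z up (the axis of the disc)
- chest: small wooden chest with one drawer, fixed to the plank: 220 mm deep (its x), 200 mm wide (its y), 80 mm high; origin at the centre of its underside; the drawer slides out along its own -x, roughly towards the robot; the carcass front face is at its x = -0.110
- drawer (a joint): how far the drawer is pulled out, m: 0 is fully shut, 0.17 is the stop; it starts 0.13 to 0.16 open, slides with about 1 to 2 N and stays where it is left
- drawer_floor (a point): centre of the drawer's inner floor (green felt), 16 mm above the plank; moves with the drawer, axes as the chest's. Inside 188 mm (x) by 164 mm (y), walls 39 mm above the floor; only the part drawn out of the chest is open from above. The inner face of the front panel is at x = -0.094 from here; the panel is 15 mm thick, 200 mm wide, its top 76 mm above the plank
- drawer_pull (a point): middle of the outermost face of the brass pull on the drawer's front panel, 45 mm above the plank: a solid block 60 mm wide (y), 14 mm high, standing out 13 mm from the front panel; axes as the chest's
- yellow_filter: a filter of the same size with yellow glass, lying on the plank, to be left alone; origin at the centre of its underside
- plate_holder: dark wood glass-plate holder, 150 x 120 x 20 mm, lying flat, loose, to be left alone; origin at the centre of its underside
- viewfinder: folding chrome viewfinder, 50 x 45 x 44 mm, two wire-like frames on a base, loose, to be left alone; origin at the centre of its underside

How it is judged (in metres and radians):
On the way:
1. the red filter lies flat on the floor of the drawer, let go, while the drawer is still open (x of red_filter in the frame of drawer_floor between -0.08 and 0.08 m and y of red_filter in the frame of drawer_floor between -0.07 and 0.07 m and z of red_filter in the frame of drawer_floor between -0.004 and 0.016 m and (angle between red_filter's own z axis and vertical below 0.15 rad or angle between red_filter's own z axis and vertical above 2.99 rad) and value of joint drawer above 0.06 m and contact force between red_filter and the fingers below 0.05 N), for 0.2 s.
At the end, for the whole second after the job is handed in: The red filter lies flat (within 0.15 rad, either face up) and at rest on the drawer's floor, inside its walls, and the drawer is fully shut (less than 6 mm open) (x of red_filter in the frame of drawer_floor between -0.08 and 0.08 m and y of red_filter in the frame of drawer_floor between -0.07 and 0.07 m and z of red_filter in the frame of drawer_floor between -0.004 and 0.016 m and (angle between red_filter's own z axis and vertical below 0.15 rad or angle between red_filter's own z axis and vertical above 2.99 rad) and value of joint drawer below 0.006 m and linear speed of red_filter below 0.02 m/s); the robot touches nothing.
It fails at once if the red filter is dropped or flung: it moves faster than 0.7 m/s without being held by the fingers (a fall of about 25 mm) (linear speed of red_filter above 0.7 m/s and contact force between red_filter and the fingers below 0.05 N).
It fails at once if the drawer is slammed: it slides faster than 0.6 m/s (velocity of joint drawer below -0.6 m/s).
It fails at once if the yellow filter, the plate holder or the viewfinder is moved by more than 30 mm (distance of any of yellow_filter, plate_holder, viewfinder from where it was at the start of the episode above 0.03 m).
It also fails if it takes over 54 s, if anything falls off the work surface, if the arm or the gripper's body presses on something with over 40 N, if the wrist force passes 120 N, or if a joint passes its speed limit or range.

## Robot

A 7-joint arm with a two-finger parallel gripper is mounted at the origin on the work surface. World frame = base frame: x ahead of the robot, y to its left, z up, the work surface at z = 0. Lengths are in mm, angles in rad, forces in N, time in s.
With the tool pointing down it reaches from about 400 to 875 mm from the base axis. Payload 4.4 kg.
Tool frame: the origin (TCP) lies midway between the tips of the shut fingers; the grasp point (between the pads) lies 19 mm behind it; z points along the fingers, y is the line along which they close (so a half turn about z gives the same grasp; the last joint's range is limited). The gripper opens to 85 mm and grips with 20 to 120 N. Pads are 22 mm wide; open, the fingers measure 114 mm over their backs; the gripper's body (76 mm by 85 mm) begins 54 mm behind the grasp point. The pads swing forward as they close: fully open they stand 13 mm farther back than shut.
Start: joints at [1.107, 0.628, 0.038, 1.517, -0.027, 0.996, -0.02], TCP at [251.832, -599.248, 231.313] pointing down, gripper open.
Joint ranges: [-3.06, 3.06], [-0.37, 2.12], [-1.25, 1.32], [0.18, 2.47], [-1.1, 4.24], [0.23, 1.98], [-2.94, 2.94]. Speed limits (rad/s): [2.57, 2.57, 3.14, 3.14, 3.14, 3.14, 3.14].

## Interface

Orientations are given as [roll, pitch, yaw] about the fixed x, y, z axes, in that order (R = Rz(yaw) Ry(pitch) Rx(roll)).
In Python, from cell import ctrl gives the robot as it stands.
- The arm moves only by the shell command python3 -m crank 'ROWS' [OPENING]. ROWS is JSON, a list that holds one entry, the list of rows, each a list of 4 numbers: the shift along the tool's x, y, z normalised to -1 to 1, where 1 is 2.5 cm, then the turn about the tool's z normalised to -1 to 1, where 1 is 0.08 rad. In form: [[[dx, dy, dz, turn], ...]]. A call has 1 to 12 rows; each row shifts and turns the commanded pose from where the row before left it, along the tool's axes as they then stand; what a row does not reach is not made up. A row lasts 1/12 s, in which the tool goes at most 41.7 mm and 7.16 degrees, less where a joint would pass 70% of its speed; a pose out of reach is approached as far as the arm can. A call with a number of a shift or a turn outside -1 to 1 is refused whole. A call with a gripper value outside its range is refused whole. OPENING is the closure, from -1 (fully open) to 1 (shut), set as the call begins (- or left out, the last holds). The fingers move at their own pace and stop on an object; the grip force is fixed at half the most. Time passes only in rows, so rows that do not move let the fingers close. It gives the time, the measured TCP pose, the force, the opening and the grip force at its end, in the units of the state.
- ctrl.read_state(): the state, without advancing time (a new reading comes with each control period).
- ctrl.get_image(name): name is "scene" or "top"; returns a dict with "img" (400x640x3 uint8, red, green, blue), "intrinsics" (3x3 intrinsics, pixels), "extrinsics" (4x4, takes a point from camera to world coordinates). Camera axes: x right, y up, looking along -z (the intrinsics and any distortion apply to the point x, -y, -z); pixel columns grow to the right and rows downward; lengths in mm; the calibration is good to about 2 mm. A picture is of the moment at which its call begins. There is no depth.
- ctrl.finish_job(): hands the job in; it is judged then, once.
Trained networks look in the newest picture that a camera, given by its name, has taken for a name from the list of things; names that differ only in an ending like _2 or _b are one class to them, and where a whole thing is asked for, a point or a joint stands for the part that bears it (a point fixed in the world has none). Each returns a list of dicts, best first, with "confidence" (0 to 1); they miss things now and then, are a little off and sometimes report something else, mostly with a low value. They report only what shows in the picture. A call takes as long as a camera call.
- ctrl.find_in(camera, target): "position" ([row, column] in pixels, amid what is visible of it).
- ctrl.trace(camera, target): "mask" (400x640 bool, what is visible of it) and "position" ([row, column] in pixels, amid what is visible of it).
- ctrl.place_of(camera, target): "position" ([row, column] in pixels: a listed point, or the origin of a listed thing).
The state is a dict: "clock": time; "qpos": joint angles; "qd": joint speeds; "tau": joint torques, N m; "eef_pos": TCP position; "tool_rot": TCP orientation; "force": force on the tool from outside, world axes, zero at the start; "torque": the same for the moment, N m; "width": finger opening in mm; "gripper_force": force on a finger pad.
Only numpy, scipy, OpenCV 4.12 (cv2) and the standard library are available. Lean on these libraries where they do the work, as an engineer would, in place of code of your own. Each camera call takes 0.05 s, during which the arm holds its last target. There are 200 camera calls.

## Working session

There is one attempt and no reset: what is moved stays moved. The work goes in short steps, Python scripts to look and compute and a shell command to move; the robot and the scene stay as the last step left them, time stands still between calls to the robot, and variables do not carry over. Pictures are saved under pics/ and viewed, at most 11 in all, crops included, and the job is handed in when it is done.

```bash
mkdir -p pics
cat > h.py <<'E'
import numpy as np, cv2
from cell import ctrl
def ray(im,rc):
    K=np.array(im["intrinsics"]);T=np.array(im["extrinsics"])
    p=np.linalg.inv(K)@[rc[1],rc[0],1]; d=T[:3,:3]@[p[0],-p[1],-p[2]]
    return T[:3,3],d
def onz(im,rc,z):
    o,d=ray(im,rc); return o+d*(z-o[2])/d[2]
def proj(im,P):
    K=np.array(im["intrinsics"]);T=np.array(im["extrinsics"])
    c=T[:3,:3].T@(np.array(P)-T[:3,3]); q=K@[c[0],-c[1],-c[2]]; return q[:2]/q[2]
E
cat > a.py <<'E'
from h import *
np.set_printoptions(precision=1,suppress=True)
Z=dict(red_filter=0,yellow_filter=0,chest=0,drawer_floor=16,drawer_pull=45,plate_holder=0,viewfinder=0)
s=ctrl.read_state();print(s["clock"],s["eef_pos"],s["tool_rot"],s["width"])
for c in ("top","scene"):
    im=ctrl.get_image(c); cv2.imwrite(f"pics/{c}0.png",im["img"][:,:,::-1])
    print(c,np.array(im["extrinsics"])[:3,3],im.keys())
    for n,z in Z.items():
        for f in ctrl.place_of(c,n)[:2]: print(n,np.array(f["position"]),round(f["confidence"],2),onz(im,f["position"],z))
    for n in("red_filter","yellow_filter"):
        for f in ctrl.trace(c,n)[:1]:
            m=f["mask"];print(n,m.sum(),onz(im,np.argwhere(m).mean(0),8))
E
python3 a.py
```

```text
0.0 [ 251.6 -598.7  230.4] [-3.1  0.   0.4] 85.16024566260268
top [537.8 -25.  968.3] dict_keys(['img', 'intrinsics', 'extrinsics'])
red_filter [270.1 439.3] 0.82 [ 450.2 -294.6    0. ]
yellow_filter [256.5 190.2] 0.68 [479.8 303.4   0. ]
chest [129.  301.5] 0.7 [792.9  35.5   0. ]
drawer_floor [189.8 307.2] 0.78 [640.5  20.   16. ]
drawer_pull [245.1 308.3] 0.95 [509.6  15.5  45. ]
plate_holder [179.1 169.8] 0.76 [668.5 359.3   0. ]
plate_holder [245.2 307.4] 0.63 [508.   19.7   0. ]
viewfinder [181.6 457.1] 0.82 [ 662.2 -341.9    0. ]
red_filter 458 [ 452.2 -291.4    8. ]
yellow_filter 433 [482.3 303.2   8. ]
scene [1384.9 -203.1  941.7] dict_keys(['img', 'intrinsics', 'extrinsics'])
red_filter [263.1 197.2] 0.7 [ 674.1 -350.     0. ]
red_filter [193.9 214.1] 0.66 [ 447.1 -286.5    0. ]
yellow_filter [165.4 411. ] 0.65 [482.6 292.8   0. ]
chest [269.1 357.3] 0.96 [792.6  28.6   0. ]
drawer_floor [222.4 338. ] 0.57 [650.8  19.6  16. ]
drawer_pull [175.  319.4] 0.92 [495.6   9.3  45. ]
plate_holder [208.2 460.9] 0.72 [676.1 359.7  -0. ]
viewfinder [259.  196.2] 0.93 [ 661.  -351.5    0. ]
red_filter 285 [ 453.  -295.3    8. ]
yellow_filter 219 [480.7 299.9   8. ]
```

View pics/top0.png

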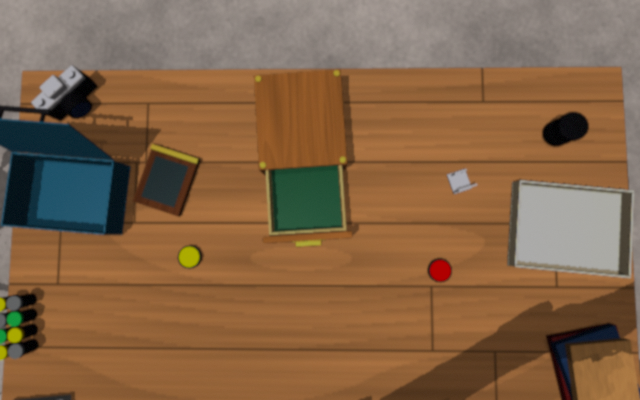

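View pics/scene0.png

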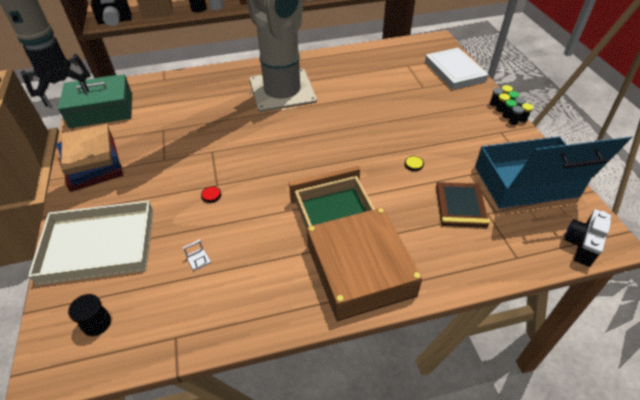

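The top view shows the red filter at (270,439), the drawer open with its pull at (245,308), and clear plank between them. The networks agree with the picture, apart from a false red hit on the viewfinder in the scene camera. I'll get the chest yaw next.

```bash
cat > b.py <<'E'
from h import *
np.set_printoptions(precision=3,suppress=True)
im=ctrl.get_image("top")
P=[onz(im,p,80)[:2] for p in((78,258),(73,337),(165,262),(160,342))]; print(np.array(P))
m=ctrl.trace("top","chest")[0]["mask"].astype(np.uint8)
for a,b in((2,0),(3,1)):
    d=P[a]-P[b]; d=-d; print("yaw",np.arctan2(d[1],d[0]))
for a,b in((1,0),(3,2)):
    d=P[b]-P[a]; print("yaw",np.arctan2(-d[0],d[1]))
# front panel top edge via pixel corners
for z,a,b in((76,(234,350),(238,264)),):
    A,B=onz(im,a,z),onz(im,b,z);d=B-A;print(A,B,"yaw",np.arctan2(-d[0],d[1]))
s=ctrl.read_state();print(s["tool_rot"],s["eef_pos"])
big=cv2.resize(im["img"][55:260,230:370,::-1],None,fx=4,fy=4,interpolation=cv2.INTER_CUBIC)[:, :]
cv2.imwrite("pics/crop1.png",cv2.resize(im["img"][120:260,240:375,::-1],None,fx=4,fy=4,interpolation=cv2.INTER_CUBIC))
E
python3 b.py
```

```text
[[891.167 131.066]
 [901.748 -49.857]
 [689.662 119.101]
 [700.788 -60.817]]
yaw 0.059312529546677394
yaw 0.05448252579568265
yaw 0.058421676630142486
yaw 0.06175873372344672
[535.403 -78.342  76.   ] [525.965 113.021  76.   ] yaw 0.049282497958148985
[ 3.142 -0.     0.398] [ 251.845 -599.257  231.32 ]
```

View pics/crop1.png

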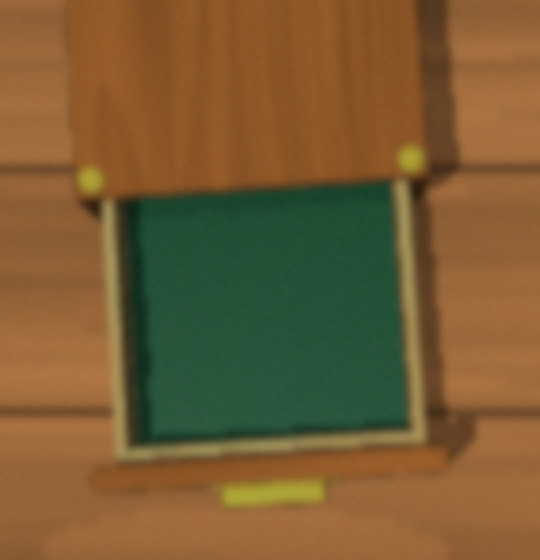

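The crop confirms the chest yaw at about 0.058 and the open felt spanning x≈533–686. There are books under the start pose, so I'll turn and translate first, then descend.

```bash
python3 -m crank '[[[0,0,0,1],[0,0,0,1],[0,0,0,1],[0,0,0,1],[0,0,0,0.25]]]' -1; python3 -m crank '[[[0.73,-0.98,0,0],[0.73,-0.98,0,0],[0.73,-0.98,0,0],[0.73,-0.98,0,0],[0.73,-0.98,0,0],[0.73,-0.98,0,0],[0.73,-0.98,0,0],[0.73,-0.98,0,0],[0.73,-0.98,0,0],[0.73,-0.98,0,0],[0.73,-0.98,0,0],[0.7,-0.97,0,0]]]'; python3 -m crank '[[[0,0,1,0],[0,0,1,0],[0,0,1,0],[0,0,1,0],[0,0,1,0],[0,0,0.8,0],[0,0,0,0],[0,0,0,0]]]'
cat > c.py <<'E'
from h import *
import sys
np.set_printoptions(precision=2,suppress=True)
s=ctrl.read_state();print(s["clock"],s["eef_pos"],s["tool_rot"],s["width"],s["force"],s["gripper_force"])
for c in ("top","scene"):
    im=ctrl.get_image(c)
    for n in sys.argv[2:]:
        for f in ctrl.trace(c,n)[:2]: print(c,n,round(f["confidence"],2),f["mask"].sum(),onz(im,np.argwhere(f["mask"]).mean(0),8))
        for f in ctrl.place_of(c,n)[:2]: print(c,n,round(f["confidence"],2),f["position"],onz(im,f["position"],0))
    if c=="scene": S=im["img"]
cv2.imwrite("pics/%s.png"%sys.argv[1],np.hstack([cv2.resize(S[120:260,130:430,::-1],None,fx=2.6,fy=2.6,interpolation=cv2.INTER_CUBIC)]))
E
python3 c.py p2 red_filter
```

```text
clock: 1.52
eef_pos: [251.9, -599.2, 231.3]
tool_rot: [3.142, 0.0, 0.055]
force: [-0.0, 1.2, 0.2]
width: 85.1
gripper_force: 0.0
clock: 2.52
eef_pos: [453.7, -292.0, 231.5]
tool_rot: [3.141, -0.001, 0.06]
force: [-0.4, 0.3, 0.1]
width: 85.9
gripper_force: 0.0
clock: 3.18
eef_pos: [452.3, -293.1, 85.8]
tool_rot: [-3.14, 0.002, 0.059]
force: [0.4, 0.2, 1.6]
width: 85.3
gripper_force: 0.0
3.1833 [ 452.33 -293.1    85.84] [-3.14  0.    0.06] 85.25141497380974 [0.36 0.23 1.6 ] 0.0
top red_filter 0.59 201 [ 463.87 -291.25    8.  ]
top red_filter 0.68 [270.3, 440.6] [ 449.78 -297.7     0.  ]
scene red_filter 0.77 284 [ 452.86 -295.58    8.  ]
scene red_filter 0.57 [196.8, 215.1] [ 459.17 -284.81    0.  ]
```

View pics/p2.png

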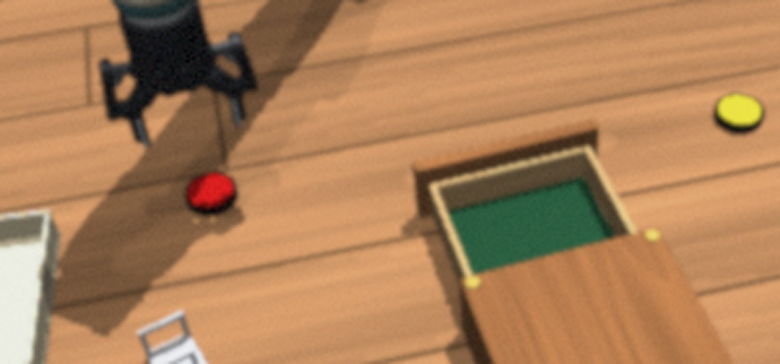

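The scene view shows the gripper straddling the line above the red disc, with the disc at crop (212,190). Now descending and gripping.

```bash
python3 -m crank '[[[0,0.04,0.8,0],[0,0,0.8,0],[0,0,0.8,0],[0,0,0.6,0],[0,0,0.35,0],[0,0,0.15,0],[0,0,0,0],[0,0,0,0]]]'; python3 -m crank '[[[0,0,0,0],[0,0,0,0],[0,0,0,0],[0,0,0,0],[0,0,0,0],[0,0,0,0],[0,0,0,0],[0,0,0,0],[0,0,0,0],[0,0,0,0]]]' 1; python3 c.py p3 red_filter
```

```text
clock: 4.15
eef_pos: [453.3, -294.7, -0.5]
tool_rot: [3.141, -0.001, 0.058]
force: [0.2, 1.0, 0.3]
width: 85.3
gripper_force: 0.0
clock: 4.98
eef_pos: [453.3, -294.6, 0.2]
tool_rot: [3.141, -0.001, 0.058]
force: [-2.0, 0.8, 9.0]
width: 53.4
gripper_force: 61.0
4.9833 [ 453.33 -294.58    0.23] [ 3.14 -0.    0.06] 53.42783072474015 [-1.97  0.83  8.96] 61.00188732147217
top red_filter 0.59 [273.2, 438.8] [ 442.93 -293.3     0.  ]
scene red_filter 0.69 260 [ 453.02 -297.77    8.  ]
scene red_filter 0.69 [193.8, 210.3] [ 443.94 -296.85    0.  ]
```

View pics/p3.png

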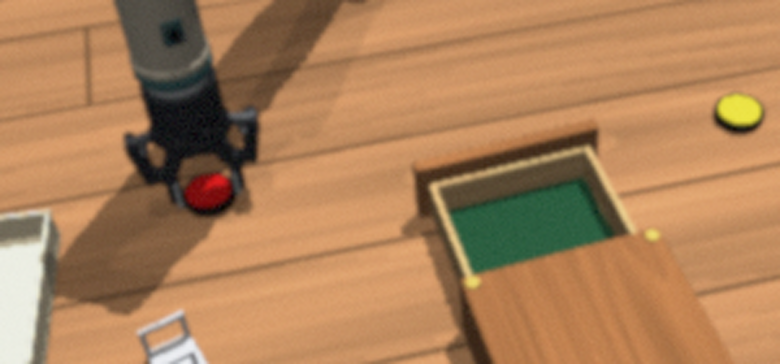

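The fingers hold the disc at 53 mm and 61 N, so I'll lift, carry and look.

```bash
python3 -m crank '[[[0,0,-0.2,0],[0,0,-0.5,0],[0,0,-0.8,0],[0,0,-0.8,0],[0,0,-0.8,0],[0,0,-0.8,0],[0,0,-0.8,0],[0,0,-0.4,0],[0,0,-0.1,0]]]'; python3 -m crank '[[[0.2,-0.35,0,0],[0.4,-0.7,0,0],[0.5,-0.88,0,0],[0.5,-0.88,0,0],[0.5,-0.88,0,0],[0.5,-0.88,0,0],[0.5,-0.88,0,0],[0.5,-0.88,0,0],[0.5,-0.88,0,0]]]'; python3 -m crank '[[[0.5,-0.88,0,0],[0.5,-0.88,0,0],[0.5,-0.88,0,0],[0.5,-0.88,0,0],[0.5,-0.88,0,0],[0.5,-0.88,0,0],[0.3,-0.53,0,0],[0.1,-0.16,0,0],[0,0,0,0],[0,0,0,0]]]'; python3 c.py p4 red_filter drawer_floor drawer_pull
```

```text
clock: 6.03
eef_pos: [453.9, -295.1, 131.3]
tool_rot: [3.139, -0.004, 0.058]
force: [0.1, -0.2, -0.9]
width: 53.0
gripper_force: 63.0
clock: 6.78
eef_pos: [544.2, -106.0, 127.3]
tool_rot: [-3.141, 0.003, 0.059]
force: [0.2, -0.2, -0.6]
width: 53.4
gripper_force: 63.0
clock: 7.62
eef_pos: [620.0, 43.8, 128.1]
tool_rot: [3.14, 0.002, 0.057]
force: [-0.6, -0.4, -1.9]
width: 53.2
gripper_force: 63.0
7.6167 [619.98  43.85 128.15] [3.14 0.   0.06] 53.22654546165642 [-0.62 -0.38 -1.94] 63.019816875457764
top red_filter 0.66 2891 [597.08 -18.78   8.  ]
top drawer_floor 0.66 3016 [596.92 -18.84   8.  ]
top drawer_floor 0.79 [189.9, 306.3] [641.94  22.96   0.  ]
top drawer_pull 0.62 2824 [595.47 -19.64   8.  ]
top drawer_pull 0.7 [248.6, 306.5] [499.87  21.79   0.  ]
scene red_filter 0.6 336 [498.2  82.4   8. ]
scene red_filter 0.54 [180.2, 346.2] [491.98  89.44   0.  ]
scene drawer_floor 0.75 2738 [556.5  12.3   8. ]
scene drawer_floor 0.91 [219.1, 338.8] [627.66  28.61   0.  ]
scene drawer_pull 0.94 2740 [555.39  12.75   8.  ]
scene drawer_pull 0.66 [177.5, 321.3] [462.49  22.7    0.  ]
```

View pics/p4.png

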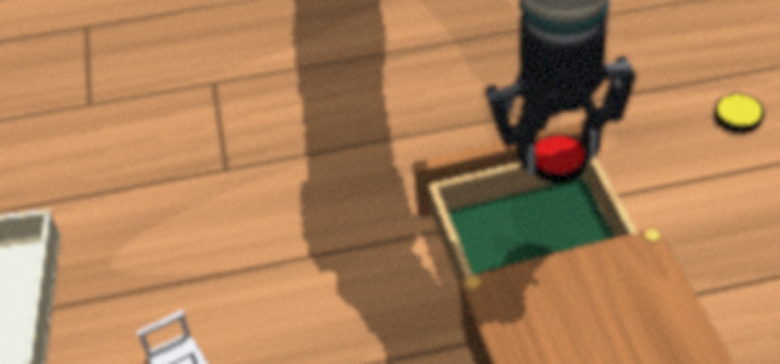

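The disc is held flat just above the drawer, slightly past target because I mis-summed the rows. Correcting, then lowering to just above the felt.

```bash
python3 -m crank '[[[-0.27,0.43,0,0],[-0.26,0.43,0,0],[0,0,0,0],[0,0,0,0]]]'; python3 -m crank '[[[0,0,0.4,0],[0,0,0.7,0],[0,0,0.7,0],[0,0,0.7,0],[0,0,0.5,0],[0,0,0.4,0],[0,0,0.3,0],[0,0,0.2,0],[0,0,0.1,0],[0,0,0,0],[0,0,0,0]]]'; python3 c.py p5 red_filter
```

```text
clock: 8.65
eef_pos: [608.4, 21.0, 129.0]
tool_rot: [3.141, 0.0, 0.055]
force: [0.0, -0.4, -1.9]
width: 53.4
gripper_force: 63.0
clock: 9.57
eef_pos: [609.4, 23.2, 29.3]
tool_rot: [-3.142, -0.001, 0.058]
force: [-0.9, 0.1, -0.9]
width: 53.2
gripper_force: 63.0
9.5667 [609.43  23.18  29.26] [-3.14 -0.    0.06] 53.159872541728696 [-0.93  0.1  -0.87] 63.02581071853638
scene red_filter 0.54 259 [585.75  29.75   8.  ]
scene red_filter 0.84 [206.5, 339.4] [584.69  42.54   0.  ]
```

View pics/p5.png

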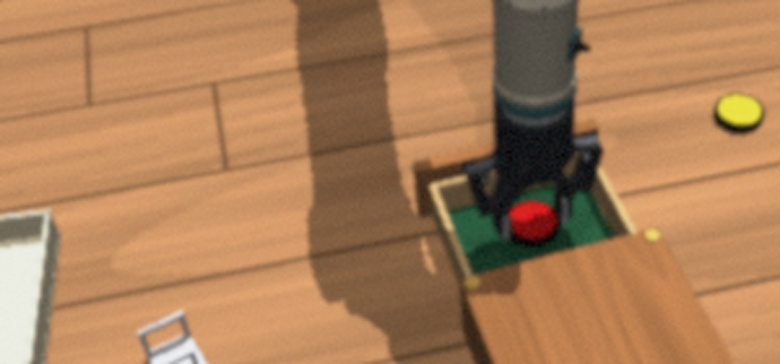

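The disc is inside the drawer, centred over the felt at crop (532,220). Easing down until contact.

```bash
python3 -m crank '[[[0,0,0.15,0],[0,0,0.15,0],[0,0,0.1,0],[0,0,0.04,0],[0,0,0,0],[0,0,0,0]]]';  python3 -m crank '[[[0,0,0.04,0],[0,0,0.02,0],[0,0,0,0],[0,0,0,0]]]'
```

```text
clock: 10.37
eef_pos: [608.9, 23.1, 17.6]
tool_rot: [3.142, 0.0, 0.058]
force: [0.6, -0.1, -0.3]
width: 53.2
gripper_force: 63.0
clock: 10.7
eef_pos: [609.1, 23.2, 16.4]
tool_rot: [3.142, -0.0, 0.058]
force: [-1.0, 0.1, -1.1]
width: 53.3
gripper_force: 63.1
```

```bash
python3 -m crank '[[[0,0,0.04,0],[0,0,0.02,0],[0,0,0,0],[0,0,0,0]]]'
```

```text
clock: 11.03
eef_pos: [610.3, 23.2, 16.3]
tool_rot: [-3.142, -0.003, 0.058]
force: [-1.2, -0.1, 8.5]
width: 53.5
gripper_force: 64.1
```

Contact shows at 8.5 N up. Releasing, then rising straight.

```bash
python3 -m crank '[[[0,0,0,0],[0,0,0,0],[0,0,0,0],[0,0,0,0],[0,0,0,0],[0,0,0,0],[0,0,0,0],[0,0,0,0]]]' -1; python3 -m crank '[[[0,0,-0.15,0],[0,0,-0.3,0],[0,0,-0.5,0],[0,0,-0.8,0],[0,0,-0.8,0],[0,0,-0.8,0],[0,0,-0.8,0],[0,0,-0.8,0],[0,0,-0.2,0],[0,0,0,0],[0,0,0,0]]]'; python3 c.py p6 red_filter drawer_pull
```

```text
clock: 11.7
eef_pos: [609.0, 23.2, 14.8]
tool_rot: [3.142, 0.0, 0.058]
force: [0.5, 0.3, -0.5]
width: 85.5
gripper_force: 0.0
clock: 12.62
eef_pos: [608.8, 23.2, 143.9]
tool_rot: [-3.141, -0.0, 0.058]
force: [-0.2, -0.5, -1.0]
width: 85.6
gripper_force: 0.0
12.6167 [608.84  23.25 143.86] [-3.14 -0.    0.06] 85.63962274349761 [-0.23 -0.52 -0.96] 0.0
top drawer_pull 0.94 1550 [595.98 -40.01   8.  ]
top drawer_pull 0.68 [248.8, 308.0] [499.41  18.17   0.  ]
scene red_filter 0.51 334 [595.11  23.6    8.  ]
scene red_filter 0.78 [211.8, 335.4] [600.39  26.78   0.  ]
scene drawer_pull 0.64 2956 [541.53  22.6    8.  ]
scene drawer_pull 0.6 [175.8, 321.6] [455.9  25.3   0. ]
```

View pics/p6.png

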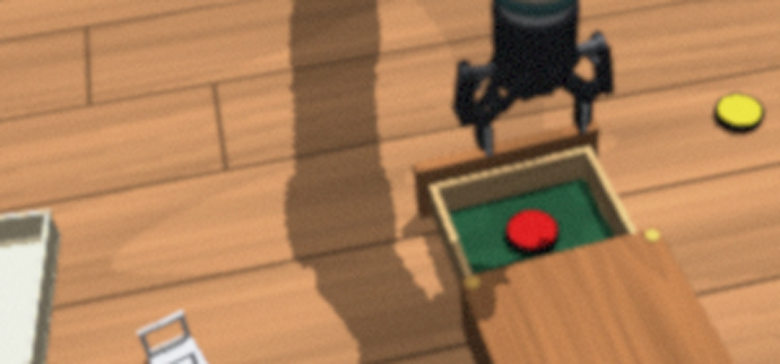

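The filter lies flat on the felt at crop (532,230), released. Shutting the fingers, backing off in front of the pull and lowering.

```bash
python3 -m crank '[[[-0.3,0,0,0],[-0.7,0,0,0],[-0.8,0,0,0],[-0.8,0,0,0],[-0.8,0,0,0],[-0.8,0,0,0],[-0.8,0,0,0],[-0.6,0,0,0],[-0.2,0,0,0],[0,0,0,0],[0,0,0,0]]]' 1; python3 -m crank '[[[0,0,0.4,0],[0,0,0.8,0],[0,0,0.8,0],[0,0,0.8,0],[0,0,0.8,0],[0,0,0.5,0],[0,0,0.2,0],[0,0,0,0],[0,0,0,0]]]'; python3 c.py p7 drawer_pull
```

```text
clock: 14.03
eef_pos: [465.2, 14.9, 143.9]
tool_rot: [-3.142, -0.002, 0.058]
force: [0.3, 0.4, -0.6]
width: 0.3
gripper_force: 0.0
clock: 14.78
eef_pos: [465.1, 14.8, 36.1]
tool_rot: [3.142, -0.001, 0.058]
force: [-0.4, -0.2, -0.4]
width: 0.3
gripper_force: 0.0
14.7833 [465.08  14.81  36.13] [ 3.14 -0.    0.06] 0.26115813421186107 [-0.37 -0.19 -0.4 ] 0.0
top drawer_pull 0.94 5335 [606.07  24.63   8.  ]
scene drawer_pull 0.73 3035 [540.82  24.87   8.  ]
scene drawer_pull 0.71 [175.5, 320.6] [453.93  22.79   0.  ]
```

View pics/p7.png

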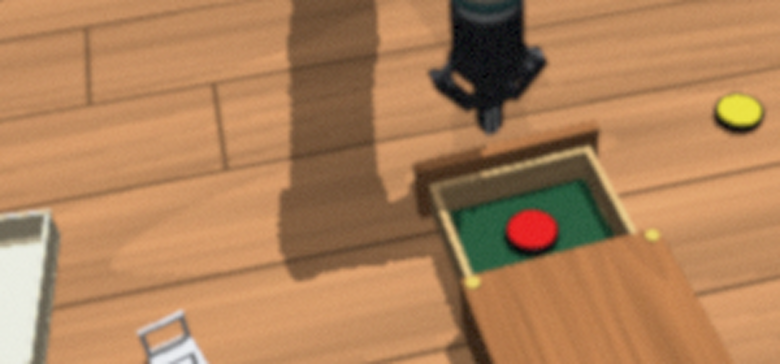

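The shut fingers stand in front of the panel with the drawer and filter unchanged. Pushing gently along the chest axis.

```bash
python3 -m crank '[[[0.2,0,0,0],[0.2,0,0,0],[0.2,0,0,0],[0.2,0,0,0],[0.2,0,0,0],[0.2,0,0,0],[0.2,0,0,0],[0.2,0,0,0],[0.2,0,0,0],[0.25,0,0,0],[0.25,0,0,0],[0.25,0,0,0]]]'; python3 -m crank '[[[0.25,0,0,0],[0.25,0,0,0],[0.25,0,0,0],[0.25,0,0,0],[0.25,0,0,0],[0.25,0,0,0],[0.25,0,0,0],[0.25,0,0,0],[0.25,0,0,0],[0.25,0,0,0],[0.25,0,0,0],[0.25,0,0,0]]]'
```

```text
clock: 16.08
eef_pos: [528.2, 18.7, 36.0]
tool_rot: [-3.141, 0.001, 0.058]
force: [-1.8, -0.1, 0.1]
width: 0.1
gripper_force: 0.7
clock: 17.08
eef_pos: [603.4, 22.9, 36.1]
tool_rot: [-3.142, -0.0, 0.058]
force: [-1.5, 1.1, 0.2]
width: 0.1
gripper_force: 0.7
```

```bash
python3 -m crank '[[[0.2,0,0,0],[0.2,0,0,0],[0.2,0,0,0],[0.15,0,0,0],[0.15,0,0,0],[0.15,0,0,0],[0.1,0,0,0],[0.1,0,0,0],[0.1,0,0,0]]]'; python3 -m crank '[[[0.1,0,0,0],[0.1,0,0,0],[0.1,0,0,0],[0.0,0,0,0]]]'
python3 - <<'E'
from h import *
im=ctrl.get_image("scene");cv2.imwrite("pics/p8.png",cv2.resize(im["img"][120:320,230:430,::-1],None,fx=3,fy=3,interpolation=cv2.INTER_CUBIC))
E
```

```text
clock: 17.83
eef_pos: [636.6, 24.7, 36.1]
tool_rot: [3.142, 0.0, 0.058]
force: [-1.4, 0.2, 0.5]
width: -0.1
gripper_force: 0.7
clock: 18.17
eef_pos: [644.9, 25.1, 36.2]
tool_rot: [3.141, -0.001, 0.058]
force: [0.5, 0.0, -1.0]
width: 0.0
gripper_force: 0.0
```

View pics/p8.png

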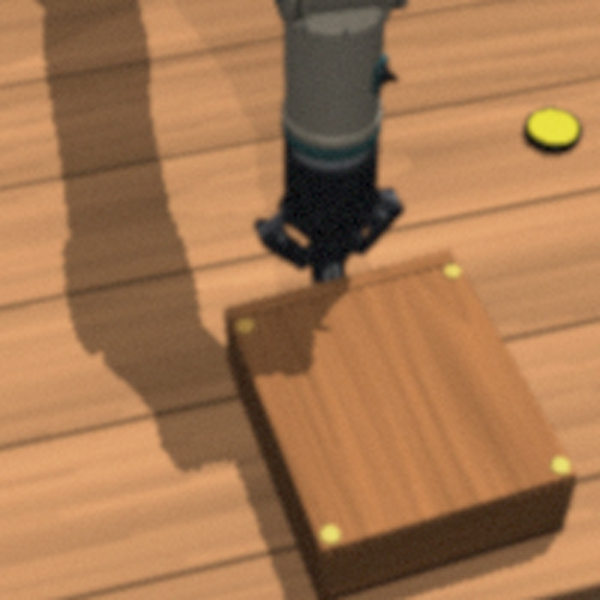

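It looks nearly shut. Nudging until the force shows the stop.

```bash
python3 -m crank '[[[0.1,0,0,0],[0.1,0,0,0],[0.08,0,0,0],[0,0,0,0]]]'; python3 -m crank '[[[0.06,0,0,0],[0.06,0,0,0],[0,0,0,0]]]'
```

```text
clock: 18.55
eef_pos: [648.7, 25.2, 35.8]
tool_rot: [3.142, 0.005, 0.058]
force: [-4.9, -0.9, 4.2]
width: -0.0
gripper_force: 3.0
clock: 18.8
eef_pos: [648.8, 25.2, 35.6]
tool_rot: [-3.141, 0.011, 0.057]
force: [-11.8, -0.1, 8.7]
width: 0.2
gripper_force: 5.8
```

The force rises to 12 N without any travel, so the drawer is at its stop. Backing off and checking.

```bash
python3 -m crank '[[[-0.2,0,0,0],[-0.4,0,0,0],[-0.8,0,0,0],[-0.8,0,0,0],[-0.8,0,0,0],[-0.8,0,0,0],[-0.8,0,0,0],[-0.4,0,0,0],[0,0,-0.4,0],[0,0,-0.6,0],[0,0,0,0],[0,0,0,0]]]'
python3 - <<'E'
from h import *
im=ctrl.get_image("top");cv2.imwrite("pics/p9.png",cv2.resize(im["img"][50:290,130:490,::-1],None,fx=2.2,fy=2.2,interpolation=cv2.INTER_CUBIC))
E
```

```text
clock: 19.8
eef_pos: [531.7, 18.6, 62.3]
tool_rot: [3.141, -0.005, 0.058]
force: [-0.4, 0.6, -1.0]
width: 0.1
gripper_force: 0.0
```

View pics/p9.png

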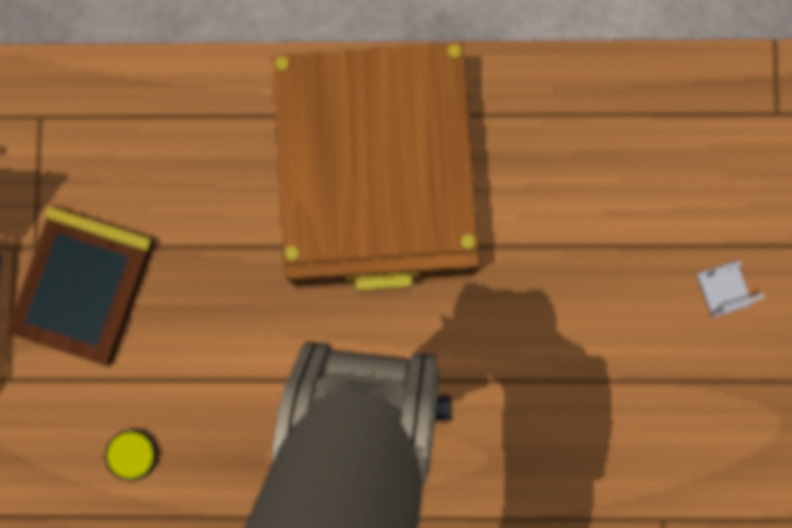

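The top view shows the panel flush with the carcass (front edge near crop row 265), the other things in place and the arm clear.

```bash
python3 -c "
from cell import ctrl
print(ctrl.finish_job())"
```

```text
the job is handed in; nothing more can be done
None
```

The red filter was set down flat in the drawer, the drawer was pushed gently to its stop, and the job is handed in; the other items show no movement in the last top picture, and no verdict was returned.

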